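# Thread the wheel spindle through its bearing stand

## Task

Take the steel spindle from its wooden cradle and thread it nose first through the near cheek, the cork wheel and the far cheek of the bearing stand, until its shoulder sits fully home against the near cheek, then let go of it. The saddle that carries the cheeks may be clamped well to one side of the bed's middle, so feel for the hole gently and never force the spindle against the stand. Leave everything else on the bench where it is.

Things in the scene. Friction and masses are not known exactly. Their poses are not given: they have to be found in the camera images.
- stand: Bearing stand, bolted down: iron bed 140 (x) x 110 (y) x 18 mm, origin at the middle of its underside, z up, x along the bore, pointing the way the spindle goes in. A saddle on the bed carries two upright cheeks and a cork wheel. The saddle is clamped rigidly, up to 15 mm to either side (y) of the bed's middle; this offset differs each run and is NOT in any measured pose.
- bore_middle (a point): Point on the bed's middle plane at the entry (-x) face of the near cheek, at bore height, 75 mm above the bench; 50 mm to -x of the stand's origin. The real hole centre is in this face at this height, but up to 15 mm to either side along y: find it by feel or by sight. Hole 17 mm, with a 2 mm chamfered mouth. Cheek 16 mm thick, 60 mm wide, top 102 mm above the bench. Axes as the stand's.
- bore_exit (a point): Point on the bed's middle plane at the exit face of the far cheek, bore height; 100 mm past bore_middle. From it back: far cheek 16 mm thick (hole as in the near one), 20 mm gap, cork wheel 28 mm wide and 90 mm across with a 20 mm hole, 20 mm gap, near cheek. All three holes are in line, level, along the stand's x, with the same sideways offset. Axes as the stand's.
- spindle_grip (a point): Steel spindle, 0.3 to 0.5 kg, 250 mm long, lying level: a barrel 26 mm in diameter, 80 mm long, then a shaft 14 mm in diameter reaching 170 mm past the barrel's shoulder, its last 4 mm a cone down to 11 mm at the blunt nose. This point is on the axis in the barrel, 35 mm behind the shoulder, 48 mm above the bench at the start; x runs towards the nose. Balance point some 5 mm ahead of the shoulder.
- cradle: Fixed wooden cradle, origin under the spindle's shoulder, x along the spindle towards the nose: base 200 x 60 x 8 mm (x -85 to 115 mm) and two notched posts up to 50 mm tall, under the barrel's rear (x -76 to -64 mm) and under the shaft (x 90 to 102 mm). The barrel between is free; the spindle simply lifts out.
- spindle_shoulder (a point): Centre of the spindle's shoulder, the flat ring where the barrel meets the shaft; 35 mm ahead of the grip point. Axes as the spindle's.
- spindle_nose (a point): Tip of the spindle's coned nose, on the axis, 170 mm ahead of the shoulder. Held by the barrel, the nose may hang some 5 mm low. Axes as the spindle's.
- disc_mid (a point): Bystander, not to be moved: ruby glass disc, 80 mm across, 10 mm thick, lying flat. Point at its centre.
- lens_mid (a point): Bystander, not to be moved: clear lens blank, 66 mm across, 15 mm thick, lying flat. Point at its centre.
- pad_mid (a point): Bystander, not to be moved: black rubber press pad, 90 x 90 x 12 mm, lying flat. Point at its centre.
- pin1_mid (a point): Bystander, not to be moved: stainless alignment pin, 10 mm thick on a 16 mm foot, 35 mm tall, standing. Point at its centre.
- pin2_mid (a point): Bystander, not to be moved: other alignment pin, the same as the first, standing. Point at its centre.
- jar_mid (a point): Bystander, not to be moved: closed grit jar, 60 mm across, 75 mm tall. Point at its centre.
- wrench_grip (a point): Bystander, not to be moved: wrench, 170 mm long, lying flat; the point is on its handle. Point at its handle.
- bowl_mid (a point): Bystander, not to be moved: white bowl, 100 mm across, 40 mm tall. Point at its centre.
Mind the look-alikes: they are no part of the job. What is meant by the stand is not blue, and is the larger of those in its own colour.

How it is judged (in metres and radians):
On the way, in this order (a step that is already met when the one before it is completed fails the run):
1. the spindle is lifted clear of its cradle (height (world z) of each of spindle_nose, spindle_shoulder above 0.065 m), for 0.1 s.
2. the nose has passed through the near cheek's hole (x of spindle_nose in the frame of stand between -0.025 and 0.1 m and y of spindle_nose in the frame of stand between -0.02 and 0.02 m and z of spindle_nose in the frame of stand between 0.068 and 0.082 m), for 0.05 s.
3. the nose stands out beyond the far cheek (x of spindle_nose in the frame of stand above 0.06 m and y of spindle_nose in the frame of stand between -0.02 and 0.02 m and z of spindle_nose in the frame of stand between 0.068 and 0.082 m), for 0.1 s.
At the end, for the whole second after the job is handed in: The spindle lies through both cheeks and the wheel (its axis within 7 mm of bore height and 20 mm of the bed's middle plane, within 0.07 rad of the bore's direction), its shoulder within 3 mm of the near cheek's face, let go and at rest (x of spindle_shoulder in the frame of stand between -0.053 and -0.046 m and y of spindle_nose in the frame of stand between -0.02 and 0.02 m and z of spindle_nose in the frame of stand between 0.068 and 0.082 m and z of spindle_shoulder in the frame of stand between 0.068 and 0.082 m and y of spindle_shoulder in the frame of stand between -0.02 and 0.02 m and angle between the x axis of spindle_shoulder and the x axis of stand, either way round below 0.07 rad and linear speed of spindle below 0.02 m/s); the robot touches nothing.
It fails at once if the spindle was forced: more than 30 N between spindle and stand (contact force between spindle and stand above 30 N).
It fails at once if a bystander (disc, lens blank, pad, pin, jar, wrench or bowl) was moved more than 15 mm (distance of any of disc_mid, lens_mid, pad_mid, pin1_mid, pin2_mid, jar_mid, wrench_grip, bowl_mid from where it was at the start of the episode above 0.015 m).
It also fails if it takes over 72 s, if anything falls off the work surface, if the arm or the gripper's body presses on something with over 40 N, if the wrist force passes 120 N, or if a joint passes its speed limit or range.

## Robot

A 6-joint arm with a two-finger parallel gripper is mounted at the origin on the work surface. World frame = base frame: x ahead of the robot, y to its left, z up, the work surface at z = 0. Lengths are in m, angles in degrees, forces in N, time in s.
With the tool pointing down it reaches from about 0.25 to 0.725 m from the base axis. Payload 9.7 kg.
Tool frame: the origin (TCP) lies midway between the tips of the shut fingers; the grasp point (between the pads) lies 19 mm behind it; x points along the fingers, y is the direction in which the jaws open and shut, and the axes are right-handed (so a half turn about x gives the same grasp; the last joint's range is limited). The gripper opens to 85 mm and grips with 20 to 120 N. Pads are 22 mm wide; open, the fingers measure 114 mm over their backs; the gripper's body (76 mm by 85 mm) begins 54 mm behind the grasp point. The pads swing forward as they close: fully open they stand 13 mm farther back than shut.
Start: joints at [-66.291, 4.979, 10.078, 95.1, 0, 90], TCP at [0.221, -0.504, 0.231] pointing down, gripper open.
Joint ranges: [-179.16, 179.16], [-48.56, 103.87], [-65.8, 70.77], [-126.05, 130.52], [-82.76, 87.17], [-180, 180]. Speed limits (degrees/s): [127.2, 127.2, 147.25, 180, 180, 180].

## Interface

Orientations are given as [roll, pitch, yaw] about the fixed x, y, z axes, in that order (R = Rz(yaw) Ry(pitch) Rx(roll)).
In Python, from workcell import bot, cams gives the robot as it stands.
- The arm moves only by the tool apply_moves, never from a script. Its argument "commands" is a list of rows, each a list of 5 numbers: the shift along the tool's x, y, z in m, then the turn about the tool's x in rad, then the opening, from -1 (shut) to 1 (fully open). In form: [[tx, ty, tz, roll, hand], ...]. A call has 1 to 12 rows; each row is the pose to reach, as a shift and turn from the pose measured when the call began, along the tool's axes at that moment; what a row does not reach only later rows make up. A row lasts 1/10 s, in which the tool goes at most 50 mm and 8.59 degrees, less where a joint would pass 70% of its speed; a pose out of reach is approached as far as the arm can. A call with a gripper value outside its range is refused whole. The fingers move at their own pace and stop on an object; "newtons" is the grip in N (left out, the last holds). Time passes only in rows, so rows that repeat a pose let the fingers close. It gives the time, the measured TCP pose, the force and the opening at its end, in the units of the state.
- bot.get_obs(): the state, without advancing time (a new reading comes with each control period).
- cams.camera(name): name is "side" or "top" or "wrist"; returns a dict with "frame" (480x640x3 uint8, blue, green, red), "depth" (480x640 float32, m along the optical axis (not along the pixel's ray), 0 where there is no reading), "camera_matrix" (3x3 intrinsics, pixels), "R" (3x3) and "t" (3): a world point X has camera coordinates R X + t; the wrist camera has in their place "mount" (4x4, takes a point from camera to tool coordinates, whose origin is the TCP and whose axes are the tool frame's). Camera axes: x right, y down, z forward; pixel columns grow to the right and rows downward; lengths in m; the calibration is good to about 2 mm. A picture is of the moment at which its call begins: read the wrist's pose just before it.
- bot.job_done(): hands the job in, once; it reports no verdict.
Trained networks look in the newest picture that a camera, given by its name, has taken for a name from the list of things; names that differ only in an ending like _2 or _b are one class to them, and where a whole thing is asked for, a point or a joint stands for the part that bears it (a point fixed in the world has none). Each returns a list of dicts, best first, with "confidence" (0 to 1); they miss things now and then, are a little off and sometimes report something else, mostly with a low value. They report only what shows in the picture. A call takes as long as a camera call. They do not tell look-alikes from the thing itself.
- cams.spot_in(name, camera): "rect" ([left, top, right, bottom] in pixels, round what is visible of it).
The state is a dict: "time": time; "q": joint angles; "qd": joint speeds; "joint_efforts": joint torques, N m; "ee_pos": TCP position; "tcp_rot": TCP orientation; "wrist_force": force on the tool from outside, world axes, zero at the start; "torque": the same for the moment, N m; "opening": finger opening in m.
Only numpy, scipy, OpenCV 4.12 (cv2) and the standard library are available. Lean on these libraries where they do the work, as an engineer would, in place of code of your own. Each camera call takes 0.05 s, during which the arm holds its last target. There are 200 camera calls.

## Working session

There is one attempt and no reset: what is moved stays moved. The work goes in short steps, Python scripts to look and compute and a tool call to move; the robot and the scene stay as the last step left them, time stands still between calls to the robot, and variables do not carry over. Pictures are saved under pics/ and viewed, about 8 in all and at most 12, crops included, and the job is handed in when it is done.

Besides the shell and the picture viewer there is one more tool, called after "Emit:" as name([rows], argument=value, ...), one row to a line, values as JSON. apply_moves: Moves the arm, as the interface text tells. Its arguments: {"type":"object","properties":{"commands":{"type":"array"},"newtons":{"type":"number"}},"required":["commands"]}

```bash
ls; mkdir -p pics; python3 - <<'E'
from workcell import bot,cams
import cv2
print(bot.get_obs())
for n in ["top","side"]:
    c=cams.camera(n); cv2.imwrite(f"pics/{n}0.png",c["frame"])
    print(n,c["camera_matrix"].round(1).tolist(),c["R"].round(3).tolist(),c["t"].round(3).tolist())
    for k in ["stand","spindle_grip","cradle"]:
        print(k,[(d["rect"],round(d["confidence"],2)) for d in cams.spot_in(k,n)])
E
```

```text
pics
{'time': 0.0, 'q': array([-6.62880954e+01,  5.01141771e+00,  1.00333134e+01,  9.50996153e+01,
        1.05514164e-04,  8.99986713e+01]), 'qd': array([-3.30542997e-03, -8.69531571e-02,  9.19762847e-03, -1.11475183e-05,
        7.23718610e-02,  2.19266308e-02]), 'joint_efforts': array([-1.02534937e-03, -5.20385206e+01,  4.64804649e+01,  1.61666167e-02,
       -2.30821379e-04,  2.33772357e-05]), 'ee_pos': array([ 0.22108133, -0.50335185,  0.23056981]), 'tcp_rot': array([-90.07911478,  89.92228025, 113.63411842]), 'wrist_force': array([ 0.8233897 ,  0.23835207, -0.58579042]), 'torque': array([0.01095322, 0.00690287, 0.02391382]), 'opening': 0.08546042134150432}
top [[557.9, 0.0, 325.7], [0.0, 557.9, 232.8], [0.0, 0.0, 1.0]] [[0.024, -1.0, 0.004], [-0.989, -0.024, -0.145], [0.145, -0.001, -0.989]] [-0.021, 0.49, 1.24]
stand [([350.1, 168.4, 421.6, 224.5], 0.79), ([412.4, 322.7, 485.6, 390.0], 0.64), ([371.8, 253.9, 423.6, 298.6], 0.61)]
spindle_grip [([157.3, 186.1, 261.1, 230.5], 0.58)]
cradle [([150.9, 185.5, 243.2, 234.5], 0.81)]
side [[447.5, 0.0, 318.4], [0.0, 447.5, 241.9], [0.0, 0.0, 1.0]] [[-0.997, -0.076, 0.013], [-0.066, 0.755, -0.652], [0.039, -0.651, -0.758]] [0.509, 0.109, 0.922]
stand [([260.3, 177.4, 320.8, 249.7], 0.87), ([341.1, 183.1, 395.5, 242.1], 0.87), ([413.1, 146.8, 467.9, 215.8], 0.63)]
spindle_grip [([252.2, 322.9, 322.2, 466.0], 0.55)]
cradle [([243.7, 355.3, 320.7, 480.0], 0.76)]
```

```bash
python3 - <<'E'
import cv2
a=cv2.imread("pics/top0.png")
cv2.imwrite("pics/top1.png",cv2.resize(a[130:430,110:510],(800,600),interpolation=cv2.INTER_CUBIC))
E
```

```text
(no output)
```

View pics/top1.png

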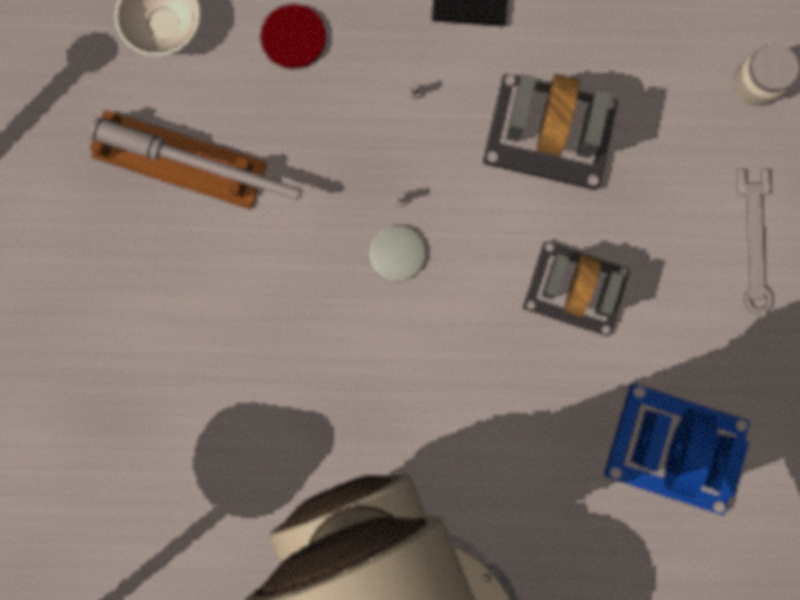

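View pics/side0.png

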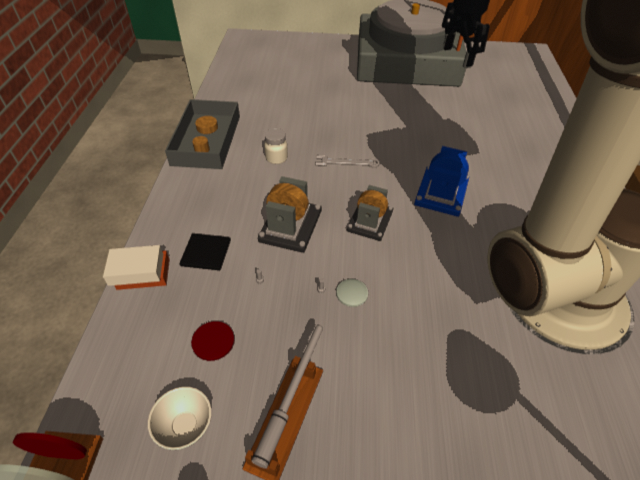

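```bash
cat > h.py <<'E'
from workcell import bot,cams
import numpy as np, cv2
from scipy.spatial.transform import Rotation as Ro
def tcp():
    o=bot.get_obs(); T=np.eye(4); T[:3,:3]=Ro.from_euler('xyz',o["tcp_rot"],degrees=True).as_matrix(); T[:3,3]=o["ee_pos"]; return T,o
def cam(n):
    T,_=tcp(); c=cams.camera(n)
    if n=="wrist": M=T@c["mount"]
    else:
        M=np.eye(4); M[:3,:3]=c["R"].T; M[:3,3]=-c["R"].T@c["t"]
    d=c["depth"]; K=c["camera_matrix"]; v,u=np.mgrid[:480,:640]
    P=np.stack([(u-K[0,2])/K[0,0]*d,(v-K[1,2])/K[1,1]*d,d],-1)@M[:3,:3].T+M[:3,3]
    P[d<=0]=np.nan
    return c["frame"],P,M,K
def proj(X,M,K):
    p=(np.atleast_2d(X)-M[:3,3])@M[:3,:3]; return (p@K.T)[:,:2]/p[:,2:]
E
python3 - <<'E'
from h import *
for n,rs,rc in [("top",(345,163,426,230),(150,180,270,236)),("side",(255,172,326,255),(240,320,326,479))]:
    f,P,M,K=cam(n)
    print(n,"table z",np.nanmedian(P[230:250,300:340,2]))
    Q=P[rs[1]:rs[3],rs[0]:rs[2]].reshape(-1,3); Q=Q[np.isfinite(Q[:,2])]
    for lo,hi in [(.010,.024),(.095,.108),(.108,.13)]:
        q=Q[(Q[:,2]>lo)&(Q[:,2]<hi)]
        r=cv2.minAreaRect(q[:,:2].astype(np.float32)); print(lo,len(q),np.round(r[0],4),np.round(r[1],4),round(r[2],2),q.mean(0).round(4))
    Q=P[rc[1]:rc[3],rc[0]:rc[2]].reshape(-1,3); Q=Q[np.isfinite(Q[:,2])]
    q=Q[(Q[:,2]>.051)&(Q[:,2]<.08)]; 
    if len(q)>5:
        m=q[:,:2].mean(0); _,_,V=np.linalg.svd(q[:,:2]-m); s=(q[:,:2]-m)@V[0]
        print("spindle",len(q),m,V[0],np.degrees(np.arctan2(V[0][1],V[0][0])),m+V[0]*s.min(),m+V[0]*s.max(),q[:,2].max())
        w=np.abs((q[:,:2]-m)@V[1])
        b=q[q[:,2]>.056]; t=(b[:,:2]-m)@V[0]; print("barrel",m+V[0]*t.min(),m+V[0]*t.max())
E
```

```text
top table z 0.000567013058095478
0.01 1176 [ 0.5868 -0.1455] [0.1401 0.1108] 78.18 [ 0.5709 -0.1389  0.018 ]
0.095 520 [ 0.5919 -0.1467] [0.1001 0.0825] 78.16 [ 0.5888 -0.1461  0.1017]
0.108 353 [ 0.5846 -0.1545] [0.0735 0.0648] 49.9 [ 0.5904 -0.1461  0.116 ]
spindle 735 [0.54013004 0.2797418 ] [-0.28594614 -0.95824569] -106.61541249517707 [0.56991943 0.37957024] [0.49839141 0.1398698 ] 0.06634653308759608
barrel [0.56991943 0.37957024] [0.49954842 0.14374708]
side table z -0.0008973489563131043
0.01 964 [ 0.5859 -0.1432] [0.141  0.1103] 77.89 [ 0.5721 -0.1159  0.0167]
0.095 592 [ 0.5904 -0.1457] [0.1033 0.0778] 78.19 [ 0.5894 -0.139   0.1005]
0.108 293 [ 0.5912 -0.1456] [0.0299 0.0579] 80.9 [ 0.5897 -0.1428  0.1144]
spindle 1422 [0.54498135 0.29914498] [0.28352734 0.95896415] 73.52915950017834 [0.49828147 0.14119367] [0.56908467 0.38066876] 0.06309433385182006
barrel [0.53482194 0.26478317] [0.56905716 0.38057571]
```

```bash
python3 - <<'E'
import cv2,numpy as np
a=cv2.imread("pics/top0.png")[160:240,340:430];b=cv2.imread("pics/side0.png")[165:260,250:340]
r=lambda x:cv2.resize(x,(390,400),interpolation=cv2.INTER_CUBIC)
cv2.imwrite("pics/st.png",np.hstack([r(a),r(b)]))
E
```

```text
(no output)
```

View pics/st.png

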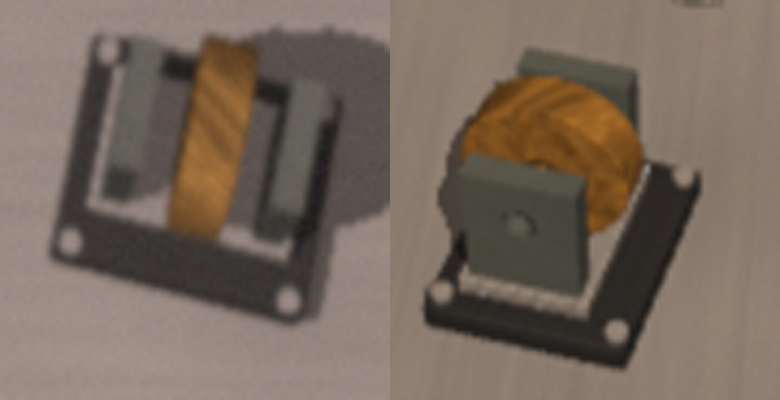

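```bash
cat >> h.py <<'E'
def plan(X,ax):
    """shift for TCP to X; roll so tool y is perpendicular to horizontal direction ax; returns shift and both rolls"""
    T,o=tcp(); s=T[:3,:3].T@(np.array(X)-T[:3,3]); ax=np.array([*ax,0.])
    r=[]
    for sg in (1,-1):
        y=sg*np.cross([0,0,1],ax); y/=np.linalg.norm(y); l=T[:3,:3].T@y
        r.append(round(float(np.arctan2(l[2],l[1])),4))
    print("t",round(o["time"],2),"pos",o["ee_pos"].round(4),"rot",o["tcp_rot"].round(2),"F",o["wrist_force"].round(1),"open",round(o["opening"],4),"q",o["q"].round(1))
    print("shift",s.round(4),"rolls",r); return s,r
E
python3 - <<'E'
from h import *
T,o=tcp(); print(T.round(3)); print(cams.camera("wrist")["mount"].round(3))
plan([.53,-.10,.33],[-.205,-.979]); plan([.5567,.3369,.15],[-.2855,-.9584])
E
```

```text
[[-0.     0.402 -0.916  0.221]
 [ 0.    -0.916 -0.402 -0.504]
 [-1.    -0.     0.     0.231]
 [ 0.     0.     0.     1.   ]]
[[-0.    -0.283  0.959 -0.144]
 [ 1.    -0.001  0.    -0.001]
 [ 0.001  0.959  0.283 -0.072]
 [ 0.     0.     0.     1.   ]]
t 0.55 pos [ 0.2211 -0.5036  0.2313] rot [-178.58   90.     25.13] F [0.2 0.6 0.1] open 0.0854 q [-66.3   5.   10.1  95.1   0.   90. ]
shift [-0.0987 -0.2453 -0.4451] rolls [-0.9506, 2.191]
t 0.55 pos [ 0.2211 -0.5036  0.2313] rot [-178.58   90.     25.13] F [0.2 0.6 0.1] open 0.0854 q [-66.3   5.   10.1  95.1   0.   90. ]
shift [ 0.0813 -0.6346 -0.6452] rolls [-0.8675, 2.2741]
```

```bash
python3 - <<'E'
from h import *
plan([.606,-.05,.28],[-.205,-.979])
E
```

```text
t 0.55 pos [ 0.2211 -0.5036  0.2313] rot [-178.58   90.     25.13] F [0.2 0.6 0.1] open 0.0854 q [-66.3   5.   10.1  95.1   0.   90. ]
shift [-0.0487 -0.2606 -0.5347] rolls [-0.9506, 2.191]
```

Emit:
apply_moves([
  [-0.05, -0.26, -0.535, -0.95, 1],
  [-0.05, -0.26, -0.535, -0.95, 1],
  [-0.05, -0.26, -0.535, -0.95, 1],
  [-0.05, -0.26, -0.535, -0.95, 1],
  [-0.05, -0.26, -0.535, -0.95, 1],
  [-0.05, -0.26, -0.535, -0.95, 1],
  [-0.05, -0.26, -0.535, -0.95, 1],
  [-0.05, -0.26, -0.535, -0.95, 1],
  [-0.05, -0.26, -0.535, -0.95, 1],
  [-0.05, -0.26, -0.535, -0.95, 1],
  [-0.05, -0.26, -0.535, -0.95, 1],
  [-0.05, -0.26, -0.535, -0.95, 1],
])

```text
time: 1.75
ee_pos: [0.6076, -0.0483, 0.2815]
tcp_rot: [97.8, 90.0, -4.1]
wrist_force: [1.0, -1.5, 0.1]
opening: 0.0853
```

Emit:
apply_moves([
  [0, 0, 0, 0, 1],
  [0, 0, 0, 0, 1],
  [0, 0, 0, 0, 1],
  [0, 0, 0, 0, 1],
])

```text
time: 2.15
ee_pos: [0.6069, -0.0495, 0.282]
tcp_rot: [88.7, 89.9, -13.2]
wrist_force: [0.2, 0.6, 0.0]
opening: 0.0854
```

```bash
cat > st.py <<'E'
from h import *
def stand(n,save=None):
    f,P,M,K=cam(n)
    if save: cv2.imwrite(save,f)
    q=P.reshape(-1,3); q=q[np.isfinite(q[:,2])]
    q=q[np.hypot(q[:,0]-.587,q[:,1]+.145)<.095]
    b=q[(q[:,2]>.012)&(q[:,2]<.024)]; r=cv2.minAreaRect(b[:,:2].astype(np.float32)); print(n,"bed",len(b),np.round(r,4) if 0 else r)
    a=np.radians(-101.8); ex=np.array([np.cos(a),np.sin(a)]); ey=np.array([-ex[1],ex[0]])
    l=np.c_[(q[:,:2]-[.587,-.1445])@np.c_[ex,ey],q[:,2]]
    c=l[(abs(l[:,2]-.1015)<.004)]
    for nm,lo,hi in [("near",-.06,-.03),("far",.03,.06)]:
        k=c[(c[:,0]>lo)&(c[:,0]<hi)]
        if len(k)>20: print(nm,len(k),"x",np.percentile(k[:,0],[1,99]).round(4),"y",np.percentile(k[:,1],[1,99]).round(4))
        # slope of edge
    k=l[(l[:,2]>.108)]; print("wheel",len(k),"x",np.percentile(k[:,0],[1,99]).round(4),"y",np.percentile(k[:,1],[1,99]).round(4),k[:,2].max())
    bl=l[(l[:,2]>.012)&(l[:,2]<.024)]; print("bed local x",np.percentile(bl[:,0],[.5,99.5]).round(4),"y",np.percentile(bl[:,1],[.5,99.5]).round(4))
E
python3 - <<'E'
from st import *
print(tcp()[1]["ee_pos"],tcp()[1]["tcp_rot"])
stand("wrist","pics/w0.png"); stand("top"); stand("side")
E
```

```text
[ 0.60689909 -0.04949363  0.28201049] [ 88.67513852  89.94389925 -13.24809829]
wrist bed 3242 ((0.5867969989776611, -0.14399823546409607), (0.13989488780498505, 0.11021533608436584), 77.93730926513672)
near 1151 x [-0.0502 -0.034 ] y [-0.0247  0.0347]
far 975 x [0.0333 0.0494] y [-0.0246  0.0341]
wheel 1958 x [-0.0143  0.0132] y [-0.0254  0.0356] 0.12274942201584021
bed local x [-0.0702  0.0687] y [-0.055   0.0544]
top bed 321 ((0.5760894417762756, -0.19590499997138977), (0.043511830270290375, 0.10971209406852722), 81.87162780761719)
far 181 x [0.0349 0.0507] y [-0.0248  0.0348]
wheel 4957 x [-0.0923 -0.0363] y [-0.0821  0.0354] 0.7672338746585465
bed local x [0.0289 0.071 ] y [-0.0547  0.0534]
side bed 922 ((0.5857537984848022, -0.144279345870018), (0.14362861216068268, 0.10977274179458618), 78.02947235107422)
near 181 x [-0.0505 -0.0317] y [-0.0254  0.0342]
far 156 x [0.033 0.052] y [-0.0253  0.034 ]
wheel 373 x [-0.0876  0.0136] y [-0.0438  0.0328] 0.5262362226747657
bed local x [-0.0704  0.0686] y [-0.0559  0.0524]
```

View pics/w0.png

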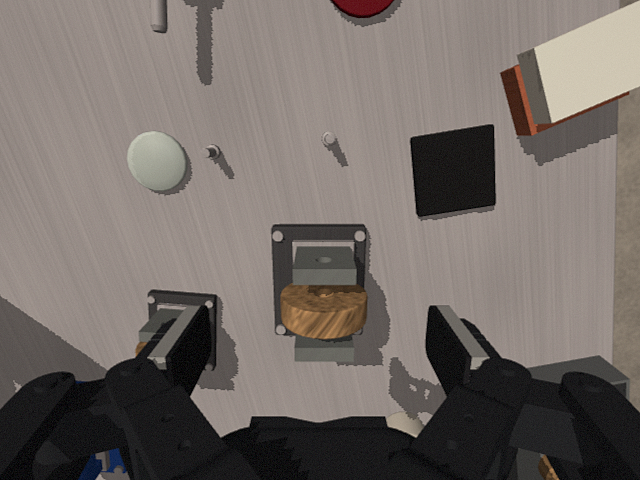

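```bash
python3 - <<'E'
from h import *
plan([.5567,.3369,.16],[-.2855,-.9584])
E
```

```text
t 2.3 pos [ 0.6071 -0.0493  0.282 ] rot [95.43 89.94 -6.48] F [0.7 0.4 0.2] open 0.0854 q [ -4.6  15.1  27.4 102.2  -0.   97.3]
shift [ 0.1219 -0.1292 -0.3674] rolls [0.0816, -3.06]
```

Emit:
apply_moves([
  [0.0, -0.13, -0.367, 0.082, 1],
  [0.0, -0.13, -0.367, 0.082, 1],
  [0.0, -0.13, -0.367, 0.082, 1],
  [0.05, -0.13, -0.367, 0.082, 1],
  [0.12, -0.13, -0.367, 0.082, 1],
  [0.12, -0.13, -0.367, 0.082, 1],
  [0.12, -0.13, -0.367, 0.082, 1],
  [0.12, -0.13, -0.367, 0.082, 1],
  [0.12, -0.13, -0.367, 0.082, 1],
  [0.12, -0.13, -0.367, 0.082, 1],
  [0.12, -0.13, -0.367, 0.082, 1],
  [0.12, -0.13, -0.367, 0.082, 1],
])

```text
time: 3.5
ee_pos: [0.5567, 0.3354, 0.1634]
tcp_rot: [118.6, 89.8, 11.9]
wrist_force: [-1.0, 0.1, -0.3]
opening: 0.0855
```

Emit:
apply_moves([
  [0, 0, 0, 0, 1],
  [0, 0, 0, 0, 1],
  [0, 0, 0, 0, 1],
])

```text
time: 3.8
ee_pos: [0.5571, 0.3348, 0.1641]
tcp_rot: [122.1, 89.8, 15.4]
wrist_force: [0.7, 0.5, -0.7]
opening: 0.0855
```

```bash
python3 - <<'E'
from h import *
f,P,M,K=cam("wrist"); cv2.imwrite("pics/w1.png",f)
q=P.reshape(-1,3); q=q[np.isfinite(q[:,2])]
g=np.array([.5567,.3369]); ex=np.array([-.2855,-.9584]); ey=np.array([.9584,-.2855])
l=np.c_[(q[:,:2]-g)@np.c_[ex,ey],q[:,2]]
l=l[(abs(l[:,1])<.03)&(l[:,0]>-.07)&(l[:,0]<.24)]
for x in np.arange(-.06,.23,.02):
    k=l[(abs(l[:,0]-x)<.006)&(l[:,2]>.04)&(l[:,2]<.075)]
    if len(k)>5: print(round(x,3),len(k),"y",np.percentile(k[:,1],[2,98]).round(4),"ztop",np.percentile(k[:,2],98).round(4))
b=l[(l[:,2]>.058)&(l[:,2]<.07)]; print("barrel x",np.percentile(b[:,0],[1,99]))
k=l[(l[:,2]>.045)&(l[:,2]<.07)]; print("x ext",np.percentile(k[:,0],[.2,99.8]))
plan([.5567,.3369,.027],[-.2855,-.9584])
E
```

```text
-0.04 1171 y [-0.023   0.0239] ztop 0.0627
-0.02 607 y [-0.0125  0.0123] ztop 0.0626
0.0 566 y [-0.012   0.0126] ztop 0.0626
0.02 547 y [-0.0124  0.0119] ztop 0.0628
0.04 216 y [-0.0068  0.0069] ztop 0.0568
0.06 249 y [-0.007   0.0062] ztop 0.0569
0.08 230 y [-0.0064  0.0062] ztop 0.0569
0.1 225 y [-0.0066  0.0062] ztop 0.0566
0.12 534 y [-0.0186  0.018 ] ztop 0.0565
0.14 212 y [-0.0071  0.0063] ztop 0.0567
0.16 101 y [-0.0073  0.0063] ztop 0.0564
barrel x [-0.04496888  0.03288375]
x ext [-0.04575117  0.1591029 ]
t 3.85 pos [0.5569 0.335  0.1638] rot [121.67  89.8   14.93] F [-0.1  0.6 -0.4] open 0.0854 q [ 3.100e+01  1.800e+01  1.770e+01  8.950e+01 -1.000e-01  1.378e+02]
shift [ 0.1368 -0.0012 -0.0016] rolls [-0.0027, 3.1389]
```

Emit:
apply_moves([
  [0.06, -0.001, -0.002, -0.003, 1],
  [0.1, -0.001, -0.002, -0.003, 1],
  [0.125, -0.001, -0.002, -0.003, 1],
  [0.137, -0.001, -0.002, -0.003, 1],
  [0.137, -0.001, -0.002, -0.003, 1],
  [0.137, -0.001, -0.002, -0.003, 1],
  [0.137, -0.001, -0.002, -0.003, 1],
])

```text
time: 4.55
ee_pos: [0.5581, 0.3379, 0.0292]
tcp_rot: [129.6, 89.6, 23.0]
wrist_force: [0.6, 1.4, -0.4]
opening: 0.0854
```

Emit:
apply_moves([
  [0, 0, 0, 0, -1],
  [0, 0, 0, 0, -1],
  [0, 0, 0, 0, -1],
  [0, 0, 0, 0, -1],
  [0, 0, 0, 0, -1],
  [0, 0, 0, 0, -1],
  [0, 0, 0, 0, -1],
  [0, 0, 0, 0, -1],
  [0, 0, 0, 0, -1],
  [0, 0, 0, 0, -1],
], newtons=100)

```text
time: 5.55
ee_pos: [0.5584, 0.338, 0.0297]
tcp_rot: [129.6, 89.6, 23.1]
wrist_force: [0.0, -0.7, 5.2]
opening: 0.0232
```

```bash
python3 - <<'E'
from h import *
plan([.5567,.3369,.027],[-.2855,-.9584])
E
```

```text
t 5.55 pos [0.5584 0.338  0.0297] rot [129.63  89.57  23.06] F [ 0.  -0.7  5.2] open 0.0232 q [ 3.120e+01  1.930e+01  4.500e+00  7.480e+01 -1.000e-01  1.378e+02]
shift [ 0.0027 -0.0013  0.0016] rolls [0.0002, -3.1413]
```

Emit:
apply_moves([
  [-0.01, 0, 0, 0, -1],
  [-0.03, 0, 0, 0, -1],
  [-0.06, 0, 0, 0, -1],
  [-0.1, 0, 0, 0, -1],
  [-0.1, 0, 0, 0, -1],
  [-0.1, 0, 0, 0, -1],
  [-0.1, 0, 0, 0, -1],
  [-0.1, 0, 0, 0, -1],
])

```text
time: 6.35
ee_pos: [0.557, 0.3373, 0.1278]
tcp_rot: [124.8, 89.7, 18.3]
wrist_force: [-1.1, -0.7, -2.8]
opening: 0.0237
```

```bash
python3 - <<'E'
from h import *
T,o=tcp(); print(o["ee_pos"],o["wrist_force"],o["torque"],o["opening"])
fs=[]
for n in ["wrist","side"]:
    f,P,M,K=cam(n); fs.append(f); q=P.reshape(-1,3); q=q[np.isfinite(q[:,2])]
    g=T[:2,3]; ex=np.array([-.2855,-.9584]); ey=np.array([.9584,-.2855])
    l=np.c_[(q[:,:2]-g)@np.c_[ex,ey],q[:,2]]
    l=l[(abs(l[:,1])<.03)&(l[:,0]>-.07)&(l[:,0]<.24)&(l[:,2]>.10)&(l[:,2]<.18)]
    for x in np.arange(-.06,.23,.02):
        k=l[(abs(l[:,0]-x)<.006)]
        if len(k)>5: print(n,round(x,3),len(k),"y",np.percentile(k[:,1],[2,50,98]).round(4),"ztop",np.percentile(k[:,2],98).round(4))
    k=l[l[:,0]>.03]; print("nose x",k[:,0].max())
cv2.imwrite("pics/l.png",np.vstack([cv2.resize(f,(400,300)) for f in fs]))
plan([.7,.1,.2],[-.207,-.978])
E
```

```text
[0.55697703 0.33732405 0.12775812] [-1.11905871 -0.70396172 -2.75723677] [ 0.14420504 -0.02387968 -0.03086824] 0.023727960365374508
wrist -0.04 3108 y [-0.0124 -0.0006  0.0112] ztop 0.1611
wrist -0.02 2256 y [-0.0128 -0.0007  0.0112] ztop 0.1727
wrist 0.0 2689 y [-0.0142 -0.001   0.0125] ztop 0.1746
wrist 0.02 1737 y [-0.0126 -0.0007  0.011 ] ztop 0.1603
nose x 0.034868546362954195
side -0.04 225 y [-0.013  -0.002   0.0111] ztop 0.1593
side -0.02 179 y [-0.0129 -0.0031  0.0109] ztop 0.1595
side 0.0 69 y [-0.0276 -0.0218  0.0116] ztop 0.1799
side 0.08 31 y [-0.0075 -0.0056 -0.0025] ztop 0.1522
side 0.1 57 y [-0.0076 -0.0029  0.0035] ztop 0.1521
side 0.12 19 y [-0.0076 -0.006  -0.0022] ztop 0.1508
side 0.16 12 y [-0.0079 -0.0069 -0.005 ] ztop 0.1501
side 0.18 49 y [-0.0079 -0.0033  0.0033] ztop 0.151
side 0.2 47 y [-0.0078 -0.0025  0.0044] ztop 0.1511
nose x 0.2063065148225922
t 6.45 pos [0.5572 0.3374 0.1283] rot [126.71  89.7   20.14] F [ 0.8 -0.5 -2.5] open 0.0235 q [ 3.120e+01  1.790e+01  1.370e+01  8.550e+01 -1.000e-01  1.378e+02]
shift [-0.0714  0.2049  0.1866] rolls [-0.0807, 3.0609]
```

View pics/l.png

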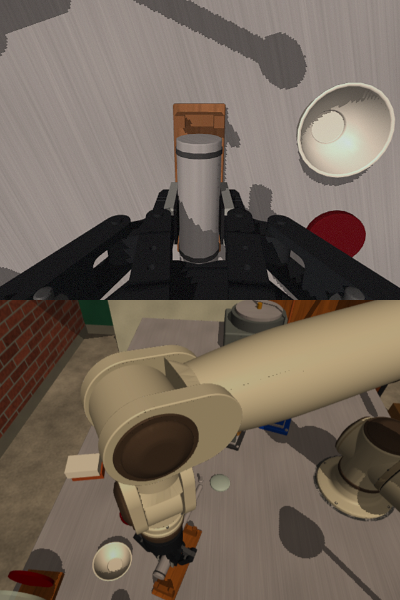

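```bash
python3 - <<'E'
from h import *
plan([.652,.133,.12],[-.2068,-.978])
E
```

```text
t 6.45 pos [0.5572 0.3374 0.1283] rot [126.71  89.7   20.14] F [ 0.8 -0.5 -2.5] open 0.0235 q [ 3.120e+01  1.790e+01  1.370e+01  8.550e+01 -1.000e-01  1.378e+02]
shift [0.0084 0.1492 0.1689] rolls [-0.0809, 3.0607]
```

Emit:
apply_moves([
  [0.0, 0.02, 0.02, -0.01, -1],
  [0.0, 0.04, 0.045, -0.03, -1],
  [0.0, 0.065, 0.075, -0.05, -1],
  [0.0, 0.09, 0.1, -0.07, -1],
  [0.0, 0.115, 0.13, -0.081, -1],
  [0.008, 0.135, 0.153, -0.081, -1],
  [0.008, 0.149, 0.169, -0.081, -1],
  [0.008, 0.149, 0.169, -0.081, -1],
  [0.008, 0.149, 0.169, -0.081, -1],
  [0.008, 0.149, 0.169, -0.081, -1],
])

```text
time: 7.45
ee_pos: [0.6514, 0.1337, 0.1202]
tcp_rot: [125.9, 89.7, 24.0]
wrist_force: [0.1, 0.2, -2.4]
opening: 0.0237
```

```bash
cat > m.py <<'E'
from h import *
a=np.radians(-101.95); ex=np.array([np.cos(a),np.sin(a)]); ey=np.array([-ex[1],ex[0]])
F=np.array([.6023,-.0966])
def rel(): # TCP pose in bore frame
    T,o=tcp(); d=T[:2,3]-F; print("TCP along",round(d@ex,4),"lat",round(d@ey,4),"z",round(T[2,3],4)); return d@ex,d@ey
def meas(n,zc=.06):
    ax,la=rel(); z=tcp()[0][2,3]
    f,P,M,K=cam(n); q=P.reshape(-1,3); q=q[np.isfinite(q[:,2])]
    l=np.c_[(q[:,:2]-F)@np.c_[ex,ey],q[:,2]]
    s=l[(abs(l[:,1]-la)<.03)&(l[:,0]>ax+.03)&(l[:,0]<min(ax+.24,-.004))&(abs(l[:,2]-z-.02)<.02)]
    if len(s): print(n,"nose x",np.percentile(s[:,0],99.5).round(4))
    for x in np.arange(ax+.04,ax+.21,.02):
        k=s[abs(s[:,0]-x)<.007]
        if len(k)>8: print("  x-tcp",round(x-ax,3),len(k),"lat",np.percentile(k[:,1],[2,98]).round(4),"ztop",np.percentile(k[:,2],97).round(4))
    c=l[(abs(l[:,2]-.1015)<.004)]
    for nm,lo,hi in [("near",-.004,.02),("far",.08,.11)]:
        k=c[(c[:,0]>lo)&(c[:,0]<hi)&(abs(c[:,1])<.06)]
        if len(k)>10: print(n,nm,len(k),"x",np.percentile(k[:,0],[1,99]).round(4),"lat",np.percentile(k[:,1],[1,99]).round(4))
    return f,M,K
E
python3 - <<'E'
from m import *
for n in ["side","top","wrist"]:
    f,M,K=meas(n); cv2.imwrite(f"pics/p_{n}.png",f)
plan([.652,.133,.059],ex)
E
```

```text
TCP along -0.2355 lat 0.0004 z 0.1202
side nose x -0.0299
  x-tcp 0.08 39 lat [-0.0075  0.0038] ztop 0.1444
  x-tcp 0.1 44 lat [-0.008   0.0047] ztop 0.1437
  x-tcp 0.12 46 lat [-0.0077  0.0054] ztop 0.1434
  x-tcp 0.14 43 lat [-0.0074  0.004 ] ztop 0.1438
  x-tcp 0.16 38 lat [-0.008   0.0043] ztop 0.1438
  x-tcp 0.18 40 lat [-0.0079  0.0038] ztop 0.1434
  x-tcp 0.2 31 lat [-0.008   0.0036] ztop 0.1431
side near 162 x [-0.0005  0.018 ] lat [-0.0305  0.0291]
side far 154 x [0.0834 0.1026] lat [-0.0304  0.0289]
TCP along -0.2357 lat 0.0004 z 0.1203
top nose x -0.03
  x-tcp 0.06 44 lat [-0.0069  0.0064] ztop 0.1477
  x-tcp 0.08 42 lat [-0.0072  0.0064] ztop 0.1484
  x-tcp 0.1 45 lat [-0.0073  0.0067] ztop 0.1469
  x-tcp 0.12 44 lat [-0.0061  0.0062] ztop 0.1478
  x-tcp 0.14 44 lat [-0.0071  0.007 ] ztop 0.1462
  x-tcp 0.16 44 lat [-0.0065  0.0054] ztop 0.1469
  x-tcp 0.18 44 lat [-0.0068  0.0061] ztop 0.1469
  x-tcp 0.2 40 lat [-0.0072  0.0058] ztop 0.1463
top near 183 x [0.0011 0.0168] lat [-0.0298  0.0301]
top far 184 x [0.0848 0.1011] lat [-0.0289  0.0308]
TCP along -0.2357 lat 0.0004 z 0.1204
wrist nose x -0.2014
  x-tcp 0.04 15 lat [-0.0126  0.0117] ztop 0.1449
t 7.6 pos [0.6515 0.1339 0.1204] rot [123.03  89.69  21.16] F [-0.6  0.2 -2.2] open 0.0234 q [1.160e+01 1.990e+01 1.530e+01 8.510e+01 1.000e-01 1.135e+02]
shift [0.0614 0.0004 0.001 ] rolls [0.0015, -3.1401]
```

Emit:
apply_moves([
  [0.03, 0.001, 0, 0, -1],
  [0.05, 0.001, 0, 0, -1],
  [0.062, 0.001, 0, 0, -1],
  [0.062, 0.001, 0.01, 0, -1],
  [0.062, 0.001, 0.02, 0, -1],
  [0.062, 0.001, 0.025, 0, -1],
  [0.062, 0.001, 0.025, 0, -1],
  [0.062, 0.001, 0.025, 0, -1],
])

```text
time: 8.4
ee_pos: [0.6481, 0.1091, 0.0594]
tcp_rot: [121.5, 89.6, 19.6]
wrist_force: [0.1, -0.2, -3.1]
opening: 0.0237
```

```bash
python3 - <<'E'
from m import *
o=[]
for n in ["side","top"]:
    f,M,K=meas(n)
    u=proj([[*F,.075]],M,K)[0].astype(int); print(u)
    c=f[u[1]-30:u[1]+30,u[0]-40:u[0]+40]; o.append(cv2.resize(c,(400,300),interpolation=cv2.INTER_CUBIC))
f,M,K=meas("wrist"); o.append(cv2.resize(f,(400,300)))
cv2.imwrite("pics/n1.png",np.vstack(o[:2]))
plan([*(F-.2*ex),.058],ex)
E
```

```text
TCP along -0.2107 lat 0.0022 z 0.0594
side nose x -0.0068
  x-tcp 0.08 32 lat [-0.006   0.0041] ztop 0.0827
  x-tcp 0.1 45 lat [-0.0059  0.006 ] ztop 0.0842
  x-tcp 0.12 37 lat [-0.006   0.0054] ztop 0.0827
  x-tcp 0.14 39 lat [-0.0064  0.0062] ztop 0.0838
  x-tcp 0.16 36 lat [-0.0062  0.0062] ztop 0.0835
  x-tcp 0.18 33 lat [-0.0063  0.0056] ztop 0.0817
  x-tcp 0.2 28 lat [-0.0064  0.0068] ztop 0.0819
side near 181 x [-0.0001  0.0178] lat [-0.0306  0.0286]
side far 152 x [0.0831 0.102 ] lat [-0.0307  0.0289]
[279 217]
TCP along -0.2109 lat 0.0021 z 0.0591
top nose x -0.0058
  x-tcp 0.06 32 lat [-0.0052  0.0081] ztop 0.0867
  x-tcp 0.08 38 lat [-0.0049  0.0065] ztop 0.0861
  x-tcp 0.1 39 lat [-0.0048  0.0075] ztop 0.0868
  x-tcp 0.12 39 lat [-0.0052  0.0068] ztop 0.0856
  x-tcp 0.14 38 lat [-0.0048  0.0076] ztop 0.0849
  x-tcp 0.16 39 lat [-0.0049  0.0079] ztop 0.0862
  x-tcp 0.18 38 lat [-0.0051  0.008 ] ztop 0.0835
  x-tcp 0.2 37 lat [-0.0049  0.0077] ztop 0.0853
top near 174 x [0.0012 0.0168] lat [-0.0297  0.0303]
top far 183 x [0.085  0.1009] lat [-0.0293  0.03  ]
[365 182]
TCP along -0.211 lat 0.0019 z 0.0589
wrist nose x -0.1768
  x-tcp 0.04 16 lat [-0.011   0.0133] ztop 0.0838
t 8.55 pos [0.6478 0.1096 0.0587] rot [122.53  89.66  20.68] F [ 0.3  0.5 -4.2] open 0.0239 q [9.600e+00 1.930e+01 7.800e+00 7.810e+01 1.000e-01 1.114e+02]
shift [ 0.0006 -0.0019  0.0111] rolls [0.0016, -3.14]
```

View pics/n1.png

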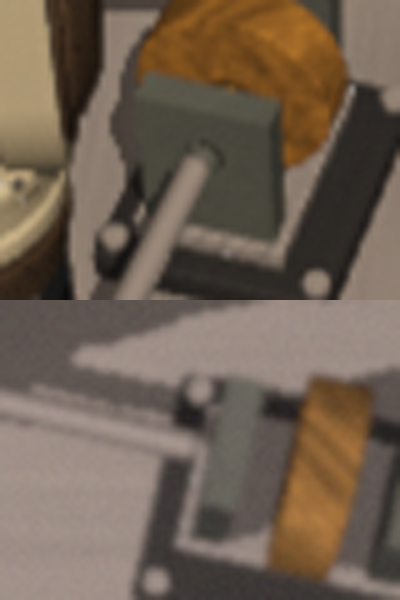

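Emit:
apply_moves([
  [0.001, -0.001, 0.0, 0, -1],
  [0.001, -0.001, 0.001, 0, -1],
  [0.001, -0.001, 0.002, 0, -1],
  [0.001, -0.001, 0.003, 0, -1],
  [0.001, -0.001, 0.004, 0, -1],
  [0.001, -0.001, 0.005, 0, -1],
  [0.001, -0.001, 0.006, 0, -1],
  [0.001, -0.001, 0.007, 0, -1],
  [0.001, -0.001, 0.008, 0, -1],
])

```text
time: 9.45
ee_pos: [0.6452, 0.1018, 0.0577]
tcp_rot: [123.0, 89.7, 21.1]
wrist_force: [0.2, -0.4, -3.9]
opening: 0.0228
```

```bash
python3 - <<'E'
from m import *
rel()
plan([*(F-.2*ex),.058],ex)
E
```

```text
TCP along -0.203 lat 0.0009 z 0.0577
t 9.45 pos [0.6452 0.1018 0.0577] rot [122.99  89.66  21.13] F [ 0.2 -0.4 -3.9] open 0.0228 q [8.900e+00 1.880e+01 7.000e+00 7.790e+01 1.000e-01 1.108e+02]
shift [-0.0004 -0.0009  0.003 ] rolls [0.0016, -3.14]
```

Emit:
apply_moves([
  [0, 0, 0.001, 0, -1],
  [0, 0, 0.002, 0, -1],
  [0, 0, 0.003, 0, -1],
  [0, 0, 0.004, 0, -1],
])

```text
time: 9.85
ee_pos: [0.6444, 0.0978, 0.0577]
tcp_rot: [122.6, 89.7, 20.7]
wrist_force: [-0.3, 0.1, -3.4]
opening: 0.0232
```

Emit:
apply_moves([
  [0, 0, 0.001, 0, -1],
  [0, 0, 0.002, 0, -1],
  [0, 0, 0.003, 0, -1],
  [0, 0, 0.004, 0, -1],
])

```text
time: 10.25
ee_pos: [0.6435, 0.0938, 0.0577]
tcp_rot: [122.7, 89.7, 20.8]
wrist_force: [0.5, 0.1, -3.6]
opening: 0.0234
```

Emit:
apply_moves([
  [0, 0, 0.002, 0, -1],
  [0, 0, 0.004, 0, -1],
  [0, 0, 0.006, 0, -1],
  [0, 0, 0.008, 0, -1],
  [0, 0, 0.01, 0, -1],
  [0, 0, 0.012, 0, -1],
])

```text
time: 10.85
ee_pos: [0.6411, 0.0819, 0.0576]
tcp_rot: [122.4, 89.7, 20.5]
wrist_force: [-0.1, -0.7, -3.3]
opening: 0.0235
```

Emit:
apply_moves([
  [0, 0, 0.002, 0, -1],
  [0, 0, 0.004, 0, -1],
  [0, 0, 0.006, 0, -1],
  [0, 0, 0.008, 0, -1],
  [0, 0, 0.01, 0, -1],
  [0, 0, 0.012, 0, -1],
])

```text
time: 11.45
ee_pos: [0.6385, 0.07, 0.0576]
tcp_rot: [122.8, 89.7, 21.0]
wrist_force: [-0.3, -0.4, -2.2]
opening: 0.0232
```

```bash
python3 - <<'E'
from m import *
rel()
for n in("side","top"): meas(n)
plan([*(F-.1*ex),.058],ex); print(tcp()[1]["torque"])
E
```

```text
TCP along -0.1705 lat 0.0009 z 0.0576
TCP along -0.1705 lat 0.0009 z 0.0576
side nose x -0.0044
  x-tcp 0.08 12 lat [-0.0071 -0.0012] ztop 0.083
  x-tcp 0.1 34 lat [-0.0073  0.0049] ztop 0.0814
  x-tcp 0.12 36 lat [-0.0076  0.0048] ztop 0.081
  x-tcp 0.14 35 lat [-0.0074  0.0048] ztop 0.0812
  x-tcp 0.16 34 lat [-0.0076  0.0046] ztop 0.0809
side near 181 x [-0.0004  0.0182] lat [-0.0306  0.0284]
side far 153 x [0.0836 0.1018] lat [-0.0308  0.0292]
TCP along -0.1702 lat 0.0009 z 0.0576
top nose x -0.005
  x-tcp 0.08 40 lat [-0.0065  0.0069] ztop 0.0853
  x-tcp 0.1 39 lat [-0.0065  0.0056] ztop 0.0852
  x-tcp 0.12 40 lat [-0.0066  0.0069] ztop 0.0857
  x-tcp 0.14 37 lat [-0.0066  0.0062] ztop 0.0846
  x-tcp 0.16 37 lat [-0.0071  0.0065] ztop 0.0847
top near 186 x [0.0011 0.0168] lat [-0.0297  0.0299]
top far 187 x [0.0849 0.1009] lat [-0.0293  0.0304]
t 11.55 pos [0.6385 0.0699 0.0576] rot [122.18  89.66  20.3 ] F [-0.4 -1.2 -3. ] open 0.0235 q [6.200e+00 1.730e+01 5.200e+00 7.750e+01 1.000e-01 1.081e+02]
shift [-0.0006 -0.0011  0.0704] rolls [0.0013, -3.1402]
[ 0.16633208 -0.00183923 -0.02960963]
```

Emit:
apply_moves([
  [0, 0, 0.002, 0, -1],
  [0, 0, 0.004, 0, -1],
  [0, 0, 0.006, 0, -1],
  [0, 0, 0.008, 0, -1],
  [0, 0, 0.01, 0, -1],
  [0, 0, 0.012, 0, -1],
])

```text
time: 12.15
ee_pos: [0.636, 0.058, 0.0575]
tcp_rot: [122.6, 89.7, 20.7]
wrist_force: [0.5, 0.3, -3.0]
opening: 0.0234
```

Emit:
apply_moves([
  [0, 0, 0.003, 0, -1],
  [0, 0, 0.006, 0, -1],
  [0, 0, 0.009, 0, -1],
  [0, 0, 0.012, 0, -1],
  [0, 0, 0.015, 0, -1],
  [0, 0, 0.018, 0, -1],
  [0, 0, 0.021, 0, -1],
  [0, 0, 0.024, 0, -1],
  [0, 0, 0.027, 0, -1],
  [0, 0, 0.03, 0, -1],
])

```text
time: 13.15
ee_pos: [0.6298, 0.0284, 0.0575]
tcp_rot: [122.2, 89.7, 20.3]
wrist_force: [0.2, -0.5, -3.2]
opening: 0.0233
```

```bash
python3 - <<'E'
from m import *
rel()
for n in("side","top"): meas(n)
plan([*(F-.1*ex),.058],ex); print(tcp()[1]["torque"])
E
```

```text
TCP along -0.128 lat 0.001 z 0.0575
TCP along -0.128 lat 0.001 z 0.0575
side nose x -0.0045
  x-tcp 0.1 30 lat [-0.0073  0.0025] ztop 0.081
  x-tcp 0.12 24 lat [-0.0075  0.0046] ztop 0.0812
side near 152 x [-0.0002  0.0172] lat [-0.0305  0.0181]
side far 156 x [0.0831 0.1025] lat [-0.0301  0.0295]
TCP along -0.1276 lat 0.001 z 0.0575
top nose x -0.0046
  x-tcp 0.08 37 lat [-0.0058  0.0067] ztop 0.086
  x-tcp 0.1 38 lat [-0.0064  0.0069] ztop 0.0845
  x-tcp 0.12 30 lat [-0.0056  0.0062] ztop 0.0846
top near 175 x [0.0012 0.0168] lat [-0.0293  0.0295]
top far 188 x [0.085  0.1008] lat [-0.0293  0.0307]
t 13.25 pos [0.6298 0.0282 0.0574] rot [121.75  89.67  19.85] F [ 0.4 -0.1 -3.2] open 0.0236 q [2.500e+00 1.570e+01 3.100e+00 7.710e+01 1.000e-01 1.044e+02]
shift [-0.0006 -0.001   0.0278] rolls [0.0009, -3.1407]
[ 0.16046991 -0.1194688   0.01490285]
```

Emit:
apply_moves([
  [0, 0, 0.001, 0, -1],
  [0, 0, 0.002, 0, -1],
  [0, 0, 0.003, 0, -1],
  [0, 0, 0.004, 0, -1],
  [0, 0, 0.005, 0, -1],
  [0, 0, 0.006, 0, -1],
  [0, 0, 0.007, 0, -1],
])

```text
time: 13.95
ee_pos: [0.6283, 0.0213, 0.0574]
tcp_rot: [121.8, 89.7, 19.9]
wrist_force: [-0.6, 0.3, -2.5]
opening: 0.0236
```

Emit:
apply_moves([
  [0, 0, 0.001, 0, -1],
  [0, 0, 0.002, 0, -1],
  [0, 0, 0.003, 0, -1],
])

```text
time: 14.25
ee_pos: [0.6277, 0.0183, 0.0574]
tcp_rot: [121.5, 89.7, 19.6]
wrist_force: [0.4, -0.2, -3.2]
opening: 0.0237
```

Emit:
apply_moves([
  [0, 0, 0.001, 0, -1],
  [0, 0, 0.002, 0, -1],
  [0, 0, 0.003, 0, -1],
  [0, 0, 0.004, 0, -1],
])

```text
time: 14.65
ee_pos: [0.6268, 0.0143, 0.0574]
tcp_rot: [122.0, 89.7, 20.1]
wrist_force: [0.4, -0.3, -3.6]
opening: 0.0236
```

Emit:
apply_moves([
  [0, 0, 0.002, 0, -1],
  [0, 0, 0.004, 0, -1],
  [0, 0, 0.006, 0, -1],
  [0, 0, 0.008, 0, -1],
  [0, 0, 0.01, 0, -1],
])

```text
time: 15.15
ee_pos: [0.6247, 0.0043, 0.0574]
tcp_rot: [122.0, 89.7, 20.1]
wrist_force: [-0.2, 0.5, -3.8]
opening: 0.0232
```

Emit:
apply_moves([
  [0, 0, 0.002, 0, -1],
  [0, 0, 0.004, 0, -1],
  [0, 0, 0.006, 0, -1],
  [0, 0, 0.008, 0, -1],
  [0, 0, 0.01, 0, -1],
  [0, 0, 0.012, 0, -1],
  [0, 0, 0.014, 0, -1],
  [0, 0, 0.016, 0, -1],
  [0, 0, 0.018, 0, -1],
  [0, 0, 0.02, 0, -1],
])

```text
time: 16.15
ee_pos: [0.6206, -0.0154, 0.0573]
tcp_rot: [121.9, 89.7, 20.0]
wrist_force: [0.3, 0.4, -3.0]
opening: 0.0236
```

```bash
cat >> m.py <<'E'
def shoulder(n):
    f,P,M,K=cam(n); q=P.reshape(-1,3); q=q[np.isfinite(q[:,2])]
    l=np.c_[(q[:,:2]-F)@np.c_[ex,ey],q[:,2]]
    for nm,lo,hi in [("front",-.1,.0),("tail",.1,.2)]:
        s=l[(abs(l[:,1])<.02)&(l[:,0]>lo)&(l[:,0]<hi)&(l[:,2]>.06)&(l[:,2]<.095)]
        if nm=="tail":
            s=s[s[:,0]>.103]
            if len(s)>5: print(n,"tail nose",np.percentile(s[:,0],99).round(4),"lat",np.percentile(s[:,1],[3,97]).round(4),"z",np.percentile(s[:,2],97).round(4))
        else:
            for x in np.arange(-.07,-.0,.006):
                k=s[abs(s[:,0]-x)<.003]
                if len(k)>3: print(n,"x",round(x,3),len(k),"w",np.percentile(k[:,1],[3,97]).round(4),"z",np.percentile(k[:,2],97).round(4))
    return f,M,K
E
python3 - <<'E'
from m import *
rel()
for n in("side","top"): shoulder(n)
plan([*(F-.035*ex),.058],ex); print(tcp()[1]["torque"])
E
```

```text
TCP along -0.0832 lat 0.0011 z 0.0573
side x -0.07 11 w [0.0013 0.0119] z 0.0914
side x -0.064 4 w [0.0078 0.0107] z 0.0827
top tail nose 0.123 lat [-0.0054  0.0061] z 0.0834
t 16.25 pos [ 0.6206 -0.0155  0.0574] rot [121.4   89.67  19.49] F [-0.1  0.4 -2.7] open 0.0235 q [-1.500e+00  1.440e+01  1.600e+00  7.680e+01  1.000e-01  1.004e+02]
shift [-0.0008 -0.0011  0.0481] rolls [0.0006, -3.141]
[ 0.13813461 -0.01350107 -0.05580603]
```

Emit:
apply_moves([
  [0, 0, 0.002, 0, -1],
  [0, 0, 0.004, 0, -1],
  [0, 0, 0.006, 0, -1],
  [0, 0, 0.008, 0, -1],
  [0, 0, 0.01, 0, -1],
  [0, 0, 0.012, 0, -1],
  [0, 0, 0.014, 0, -1],
  [0, 0, 0.016, 0, -1],
  [0, 0, 0.018, 0, -1],
  [0, 0, 0.02, 0, -1],
])

```text
time: 17.25
ee_pos: [0.6164, -0.0353, 0.0573]
tcp_rot: [121.4, 89.7, 19.5]
wrist_force: [0.0, -0.5, -4.3]
opening: 0.0234
```

Emit:
apply_moves([
  [0, 0, 0.002, 0, -1],
  [0, 0, 0.004, 0, -1],
  [0, 0, 0.006, 0, -1],
  [0, 0, 0.008, 0, -1],
  [0, 0, 0.01, 0, -1],
  [0, 0, 0.012, 0, -1],
  [0, 0, 0.014, 0, -1],
  [0, 0, 0.016, 0, -1],
  [0, 0, 0.018, 0, -1],
  [0, 0, 0.02, 0, -1],
])

```text
time: 18.25
ee_pos: [0.6122, -0.055, 0.0572]
tcp_rot: [121.2, 89.7, 19.3]
wrist_force: [0.8, -0.6, -2.3]
opening: 0.0236
```

Emit:
apply_moves([
  [0, 0, 0.001, 0, -1],
  [0, 0, 0.002, 0, -1],
  [0, 0, 0.003, 0, -1],
  [0, 0, 0.004, 0, -1],
])

```text
time: 18.65
ee_pos: [0.6114, -0.059, 0.0572]
tcp_rot: [121.4, 89.7, 19.5]
wrist_force: [0.8, 1.4, -3.4]
opening: 0.0234
```

```bash
python3 - <<'E'
from m import *
rel()
for n in("side","top"): shoulder(n)
plan([*(F-.035*ex),.058],ex); print(tcp()[1]["torque"])
E
```

```text
TCP along -0.0387 lat 0.0011 z 0.0572
side x -0.07 28 w [-0.0128  0.0104] z 0.088
side x -0.064 31 w [-0.0125  0.01  ] z 0.0882
side x -0.058 31 w [-0.0129  0.0094] z 0.0876
side x -0.052 55 w [-0.0179  0.0168] z 0.0901
side x -0.046 74 w [-0.0194  0.0174] z 0.0934
side x -0.04 28 w [-0.0067  0.0125] z 0.0933
side x -0.034 22 w [-0.0062  0.0132] z 0.093
side x -0.028 19 w [-0.0019  0.0125] z 0.094
side x -0.022 6 w [0.0042 0.0103] z 0.0869
side tail nose 0.1682 lat [-0.0076  0.0042] z 0.0808
top tail nose 0.1671 lat [-0.0064  0.0063] z 0.085
t 18.75 pos [ 0.6114 -0.059   0.0572] rot [121.27  89.67  19.35] F [-0.1 -0.4 -3.5] open 0.0231 q [-5.6 13.5  0.5 76.7  0.1 96.3]
shift [-0.0008 -0.0011  0.0036] rolls [0.0005, -3.1411]
[ 0.19543411 -0.01609498  0.00760278]
```

Emit:
apply_moves([
  [0, 0, 0.0005, 0, -1],
  [0, 0, 0.001, 0, -1],
  [0, 0, 0.0015, 0, -1],
])

```text
time: 19.05
ee_pos: [0.6111, -0.0605, 0.0572]
tcp_rot: [120.8, 89.7, 18.9]
wrist_force: [-0.2, 0.1, -3.8]
opening: 0.0235
```

Emit:
apply_moves([
  [0, 0, 0.0005, 0, -1],
  [0, 0, 0.001, 0, -1],
])

```text
time: 19.25
ee_pos: [0.6108, -0.0615, 0.0572]
tcp_rot: [121.5, 89.7, 19.5]
wrist_force: [0.6, 1.2, -3.3]
opening: 0.0232
```

Emit:
apply_moves([
  [0, 0, 0.0005, 0, -1],
])

```text
time: 19.35
ee_pos: [0.6107, -0.062, 0.0572]
tcp_rot: [121.4, 89.7, 19.5]
wrist_force: [-0.0, 1.3, -2.6]
opening: 0.0234
```

Emit:
apply_moves([
  [0, 0, 0.0005, 0, -1],
  [0, 0, 0.0005, 0, -1],
])

```text
time: 19.55
ee_pos: [0.6107, -0.0621, 0.0572]
tcp_rot: [128.0, 89.6, 26.1]
wrist_force: [0.5, 4.5, -4.0]
opening: 0.0239
```

Emit:
apply_moves([
  [0, 0, 0.0005, 0, -1],
  [0, 0, 0.0005, 0, -1],
])

```text
time: 19.75
ee_pos: [0.6107, -0.0621, 0.0571]
tcp_rot: [134.4, 89.6, 32.5]
wrist_force: [0.8, 4.6, -3.8]
opening: 0.023
```

```bash
python3 - <<'E'
from m import *
rel(); o=[]
for n in("side","top"):
    f,M,K=shoulder(n); u=proj([[*F,.075]],M,K)[0].astype(int)
    o.append(cv2.resize(f[u[1]-45:u[1]+45,u[0]-60:u[0]+60],(400,300),interpolation=cv2.INTER_CUBIC))
cv2.imwrite("pics/e1.png",np.vstack(o)); plan([*F,.06],ex)
E
```

```text
TCP along -0.0355 lat 0.0011 z 0.0571
side x -0.07 30 w [-0.013   0.0103] z 0.0879
side x -0.064 30 w [-0.0128  0.0103] z 0.0877
side x -0.058 29 w [-0.0127  0.0107] z 0.0881
side x -0.052 30 w [-0.0128  0.0075] z 0.0884
side x -0.046 92 w [-0.0187  0.017 ] z 0.0942
side x -0.04 37 w [-0.0193  0.0145] z 0.0937
side x -0.034 25 w [-0.0071  0.0128] z 0.0931
side x -0.028 23 w [-0.0037  0.0126] z 0.0934
side x -0.022 11 w [-0.0018  0.0139] z 0.0929
side x -0.016 4 w [0.0045 0.0098] z 0.0857
side tail nose 0.1691 lat [-0.0077  0.004 ] z 0.08
top tail nose 0.1702 lat [-0.0062  0.0063] z 0.0838
t 19.85 pos [ 0.6107 -0.0621  0.0572] rot [133.49  89.61  31.62] F [ 1.3  5.1 -3.3] open 0.0233 q [-5.9 13.5  0.4 76.6  0.2 96. ]
shift [-0.003  -0.0011  0.0355] rolls [0.0014, -3.1401]
```

View pics/e1.png

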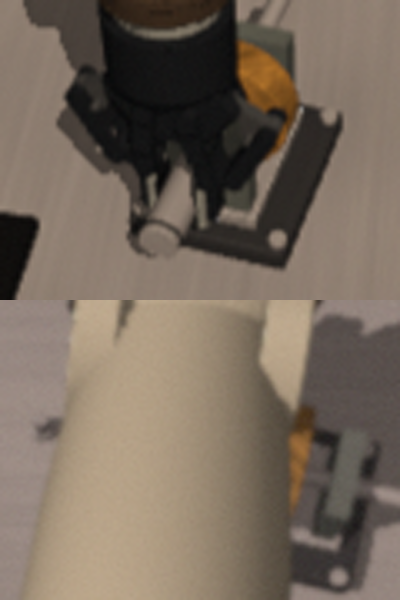

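Emit:
apply_moves([
  [0, 0, 0, 0, -0.2],
  [0, 0, 0, 0, -0.1],
  [0, 0, 0, 0, 0],
  [0, 0, 0, 0, 0.2],
  [0, 0, 0, 0, 0.6],
  [0, 0, 0, 0, 1],
  [0, 0, 0, 0, 1],
  [0, 0, 0, 0, 1],
  [0, 0, 0, 0, 1],
  [0, 0, 0, 0, 1],
])

```text
time: 20.85
ee_pos: [0.6107, -0.0621, 0.0571]
tcp_rot: [133.4, 89.6, 31.6]
wrist_force: [0.8, 0.4, 1.3]
opening: 0.085
```

Emit:
apply_moves([
  [-0.02, 0, 0, 0, 1],
  [-0.05, 0, 0, 0, 1],
  [-0.08, 0, 0, 0, 1],
  [-0.12, 0, 0, 0, 1],
  [-0.16, 0, 0, 0, 1],
  [-0.16, 0, -0.05, 0, 1],
  [-0.16, 0, -0.1, 0, 1],
  [-0.16, 0, -0.12, 0, 1],
  [-0.16, 0, -0.12, 0, 1],
  [-0.16, 0, -0.12, 0, 1],
])

```text
time: 21.85
ee_pos: [0.6344, 0.0549, 0.2175]
tcp_rot: [133.2, 89.6, 31.3]
wrist_force: [-0.1, -0.2, 0.7]
opening: 0.0853
```

```bash
python3 - <<'E'
from m import *
rel(); print(tcp()[1]["opening"],tcp()[1]["wrist_force"]); o=[]
for n in("side","top","wrist"):
    f,M,K=shoulder(n); u=proj([[*F,.075]],M,K)[0].astype(int)
    h=160 if n=="wrist" else 45; w=h*4//3
    c=f[max(0,u[1]-h):u[1]+h,max(0,u[0]-w):u[0]+w]
    o.append(cv2.resize(c,(390,290),interpolation=cv2.INTER_CUBIC))
cv2.imwrite("pics/e2.png",np.vstack([np.hstack(o[:2]),np.hstack([o[2],o[2]*0])]))
E
```

```text
TCP along -0.1549 lat 0.0 z 0.2175
0.08527726522324817 [-0.07094937 -0.18322814  0.65210444]
side x -0.07 30 w [-0.0136  0.0087] z 0.0851
side x -0.064 32 w [-0.0138  0.0071] z 0.0858
side x -0.058 30 w [-0.0131  0.0092] z 0.0862
side x -0.052 25 w [-0.0137  0.0086] z 0.0852
side x -0.046 32 w [-0.0134  0.0069] z 0.0864
side x -0.04 26 w [-0.0133  0.009 ] z 0.0859
side x -0.034 24 w [-0.0132  0.0043] z 0.0852
side x -0.028 27 w [-0.0134  0.0017] z 0.0863
side x -0.022 18 w [-0.0142  0.0005] z 0.0851
side x -0.016 21 w [-0.0138  0.001 ] z 0.0856
side x -0.01 22 w [-0.0144  0.0007] z 0.0856
side x -0.004 23 w [-0.0139  0.0022] z 0.0886
side tail nose 0.1686 lat [-0.0081  0.0039] z 0.0805
top x -0.07 31 w [-0.0118  0.0107] z 0.0886
top x -0.064 32 w [-0.012   0.0095] z 0.0883
top x -0.058 31 w [-0.012   0.0108] z 0.0881
top x -0.052 30 w [-0.012   0.0097] z 0.0894
top x -0.046 32 w [-0.0115  0.0103] z 0.0897
top x -0.04 29 w [-0.0116  0.0101] z 0.0876
top x -0.034 31 w [-0.0121  0.0107] z 0.0871
top x -0.028 31 w [-0.0116  0.0106] z 0.0884
top x -0.022 29 w [-0.0122  0.0096] z 0.0878
top x -0.016 32 w [-0.0129  0.0108] z 0.088
top x -0.01 31 w [-0.0117  0.0103] z 0.0889
top x -0.004 31 w [-0.0124  0.0099] z 0.0884
top tail nose 0.1695 lat [-0.0069  0.0062] z 0.0839
wrist x -0.07 173 w [-0.0121  0.0116] z 0.0881
wrist x -0.064 182 w [-0.0124  0.0114] z 0.088
wrist x -0.058 180 w [-0.0122  0.0116] z 0.0877
wrist x -0.052 176 w [-0.0117  0.011 ] z 0.0877
wrist x -0.046 176 w [-0.0124  0.0121] z 0.0878
wrist x -0.04 176 w [-0.0125  0.0111] z 0.0879
wrist x -0.034 167 w [-0.0127  0.0112] z 0.0882
wrist x -0.028 169 w [-0.0128  0.0123] z 0.0876
wrist x -0.022 166 w [-0.012   0.0124] z 0.0878
wrist x -0.016 160 w [-0.012   0.0116] z 0.0878
wrist x -0.01 169 w [-0.0131  0.0124] z 0.0881
wrist x -0.004 160 w [-0.0122  0.0175] z 0.0885
```

View pics/e2.png

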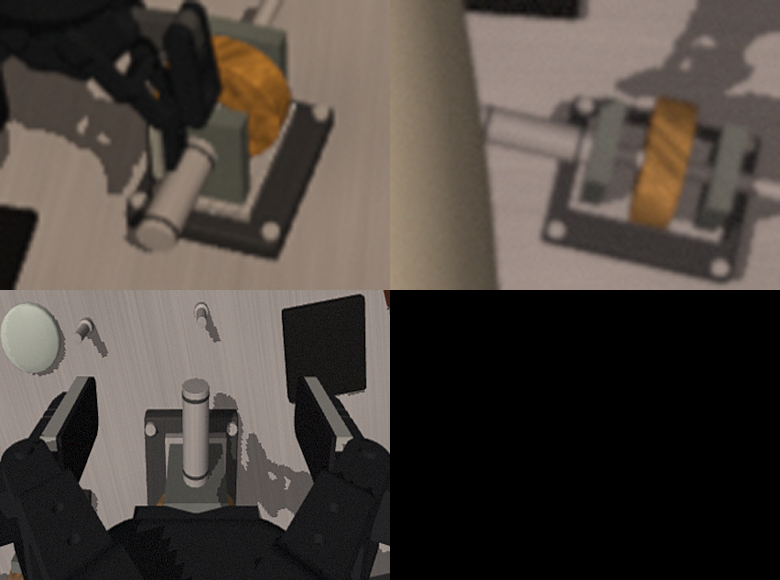

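The spindle lies through both cheeks and the wheel, shoulder against the near cheek. It is level and released, and the gripper is clear. I'm handing in.

```bash
python3 -c "
from workcell import bot
print(bot.job_done())"
```

```text
the job is handed in; nothing more can be done
None
```

The spindle is threaded through the near cheek, the cork wheel and the far cheek of the larger grey stand, with its shoulder against the near cheek. I let go of it and handed the job in after about 22 s of the 72 s allowed. The hand-in reports no verdict.

- **Finding the hole:** the cameras put the saddle about 5 mm to one side of the bed's middle. The nose went in without any contact I could feel.
- **Force:** the wrist felt only about 5 N, when the shoulder met the cheek. It is read at the end of each call, so it is not a direct reading of the spindle-to-stand force.
- **Last checks after release:**
  - The nose was 169–170 mm past the near face, where 170 mm is fully home.
  - The barrel showed level and square to the bore, and the gripper was empty and clear.
- **Small disagreement:** the side camera read heights about 2–3 mm lower than the top and wrist cameras. All of them are within the 7 mm allowed.
- **Bystanders:** I felt no contact with any on the way. The lens blank, pins and pad look in place in the last pictures, but I did not measure any of them, and I did not look at the disc, jar, wrench or bowl again at the end.

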